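# Lock the blade cassette of a vegetable dicer with its captive draw screw

## Task

Push the dicer's blade cassette fully home, then lock it with the captive wing screw on the boss: pull the screw outward against its spring and feel for the place, clockwise from where it stands, where it comes right out and its thread catches, then drive it clockwise until it is tight against its stop. Leave it holding by itself, and do not knock over or shove away the steel beaker or the glass jar beside it.

Things in the scene. Friction and masses are not known exactly. Their poses are not given: they have to be found in the camera images.
- dicer: bench vegetable dicer, fixed: stainless deck 200 mm (its x) by 170 mm (its y), top at 90 mm, a round boss in the middle, a white motor block 165 mm high behind it (its x 110 to 250 mm, its y -95 to 95 mm). Origin on the table under the screw's upright axis; z up. The blade cassette slides out of the side that faces its -y
- handle (a point): centre of the cassette's black grab plate, 50 mm above the table: upright, 90 mm wide (along the dicer's x), 14 mm thick (y), its top at 78 mm, lower edge at 22 mm; a neck joins it to the cassette's front plate 40 mm further in (+y). Axes as the dicer's
- cassette (a joint): how far the cassette stands out, m: 0 fully home (hard stop), 0.075 at most. About 2 N of friction, along the dicer's y: pushing to +y closes it. Unless it is home, a hidden tongue that rises with the screw strikes it, and the screw cannot be pulled out more than about 6 mm
- wing (a point): centre of the screw's black wing (grip bar): 76 mm long along this point's x, 18 mm thick along its y, 36 mm high; 150 mm above the table (30 mm above the boss) when the screw is in. It turns and rises with the screw about the upright axis over the dicer's origin. It turns easily (under 0.3 Nm)
- boss (a point): centre of the top of the aluminium boss, 80 mm across, 120 mm above the table. The thread's start is hidden in it: a window 0.5 rad wide that begins 0.3 to 1.2 rad clockwise (from above) of where the screw first stands. Before the window a pulled screw stops hard about 3 mm out; in it, it comes out to a hard stop at about 16 mm. If turned past it while in, it runs under the thread: turn it back
- screw_lift (a joint): how far the screw stands out (up), m; 0 = in. Its spring needs 8 N at 0, 14 N at 19 mm; let go before the thread catches, it springs back. Turned clockwise from the window while over 13 mm out, it rides on the thread, which holds it when let go and lifts it from 13 to about 19 mm over 2.0 rad; 0.1 to 0.2 rad on it is tight at a hard stop. Several grasps may be used
- beaker: open steel beaker, 68 mm across, 85 mm high, standing near the dicer; origin under its foot's centre. To be left standing where it is
- jar: glass jar with a steel lid, 68 mm across, 100 mm high, standing near the dicer; origin under its foot's centre. To be left standing where it is

How it is judged:
On the way:
1. the blade cassette is pushed fully home (value of joint cassette below 0.003 m), for 0.2 s.
At the end, for the whole second after the job is handed in: the cassette is home (within 4 mm) and the released screw stays out on its thread, driven up to its stop: more than 17.8 mm out (19 mm is fully tight) (value of joint cassette below 0.004 m and value of joint screw_lift between 0.0178 and 0.021 m); the robot touches nothing.
It fails at once if the beaker or the jar is knocked over or shoved away (more than 40 mm) (angle between any of beaker, jar's own z axis and vertical above 0.6 rad or distance of any of beaker, jar from where it was at the start of the episode above 0.04 m).
It also fails if it takes over 72 s, if anything falls off the work surface, if the arm or the gripper's body presses on something with over 40 N, if the wrist force passes 120 N, or if a joint passes its speed limit or range.

## Robot

A 7-joint arm with a two-finger parallel gripper is mounted at the origin on the work surface. World frame = base frame: x ahead of the robot, y to its left, z up, the work surface at z = 0. Lengths are in m, angles in rad, forces in N, time in s.
With the tool pointing down it reaches from about 0.425 to 0.8 m from the base axis. Payload 8.3 kg.
Tool frame: the origin (TCP) lies midway between the tips of the shut fingers; the grasp point (between the pads) lies 19 mm behind it (pinch_z is the distance from the TCP to the grasp point, in m); y points along the fingers, z is the direction in which the jaws open and shut, and the axes are right-handed (so a half turn about y gives the same grasp; the last joint's range is limited). The gripper opens to 85 mm and grips with 20 to 120 N. Pads are 22 mm wide; open, the fingers measure 114 mm over their backs; the gripper's body (76 mm by 85 mm) begins 54 mm behind the grasp point. The pads swing forward as they close: fully open they stand 13 mm farther back than shut.
Start: joints at [1.26, 0.383, 0.016, 1.37, -0.006, 1.388, -0.046], TCP at [0.153, -0.606, 0.201] pointing down, gripper open.
Joint ranges: [-2.95, 2.95], [-0.25, 2.06], [-1.52, 1.56], [0.18, 2.33], [-1.44, 4.58], [0.02, 2.06], [-3.01, 3.01]. Speed limits (rad/s): [2.39, 2.39, 3.01, 3.01, 3.14, 3.14, 3.14].

## Interface

Orientations are given as a 3x3 rotation matrix whose columns are the frame's x, y, z axes.
In Python, from cell import get_state, grab_frame, camera_params, sign_off, pinch_z gives the robot as it stands. The module is installed in compiled form; this text tells all that it offers.
- The arm moves only by the tool move_arm, never from a script. Its argument "moves" is a list of rows, each an object of numbers: "hand": the opening, from -1 (shut) to 1 (fully open); "dx", "dy", "dz": the shift along the tool's x, y, z in mm; "ax", "ay", "az": the turn, a rotation vector about the tool's x, y, z in rad. In form: [{"hand": .., "dx": .., "dy": .., "dz": .., "ax": .., "ay": .., "az": ..}, ...]. A call has 1 to 5 rows; each row is the pose to reach, as a shift and turn from the pose commanded when the call began, along the tool's axes at that moment; what a row does not reach only later rows make up. A row lasts 1/12 s, in which the tool goes at most 41.7 mm and 7.16 degrees, less where a joint would pass 70% of its speed; a pose out of reach is approached as far as the arm can. A call with a gripper value outside its range is refused whole. The fingers move at their own pace and stop on an object; "squeeze" is the grip in N (left out, the last holds). Time passes only in rows, so rows that repeat a pose let the fingers close. It gives the time, the measured TCP pose, the force and the opening at its end, in the units of the state.
- get_state(): the state, without advancing time (a new reading comes with each control period).
- grab_frame(name): name is "scene" or "top" or "wrist"; returns the picture (384x512x3 uint8, red, green, blue); there is no depth.
- camera_params(name): a dict with "fx", "fy", "cx", "cy" (pixels), "k1" (the pictures are not rectified: a ray, as slopes to the right and down, at radius r is drawn at 1 + k1 r^2 times it, then the intrinsics apply), "world_from_camera" (4x4, takes a point from camera to world coordinates). Camera axes: x right, y down, z forward; pixel columns grow to the right and rows downward; lengths in m; the calibration is good to about 2 mm. A picture is of the moment at which its call begins: read the wrist's pose just before it. camera_params takes no time and is no camera call; for the wrist camera it gives the pose at the moment of the call.
- sign_off(): hands the job in, once; it reports no verdict.
The state is a dict: "clock": time; "joint_pos": joint angles; "joint_vel": joint speeds; "effort": joint torques, N m; "eef_pos": TCP position; "tool_rot": TCP orientation; "contact_force": force on the tool from outside, world axes, zero at the start; "ft_torque": the same for the moment, N m; "grip_width": finger opening in m.
Only numpy, scipy, OpenCV 4.12 (cv2) and the standard library are available. Lean on these libraries where they do the work, as an engineer would, in place of code of your own. Each camera call takes 0.05 s, during which the arm holds its last target. There are 200 camera calls.

## Working session

There is one attempt and no reset: what is moved stays moved. The work goes in short steps, Python scripts to look and compute and a tool call to move; the robot and the scene stay as the last step left them, time stands still between calls to the robot, and variables do not carry over. Pictures are saved under pics/ and viewed, about 8 in all and at most 12, crops included, and the job is handed in when it is done.

Besides the shell and the picture viewer there is one more tool, called after ">>>" as name(argument=value, ...) on one line, values as JSON. move_arm: Moves the arm, as the interface text tells. Its arguments: {"type":"object","properties":{"moves":{"type":"array","items":{"type":"object","properties":{"hand":{"type":"number"},"dx":{"type":"number"},"dy":{"type":"number"},"dz":{"type":"number"},"ax":{"type":"number"},"ay":{"type":"number"},"az":{"type":"number"}}}},"squeeze":{"type":"number"}},"required":["moves"]}

```bash
mkdir -p pics
cat > h.py <<'E'
import numpy as np, cv2
from cell import *
def save(n,f): cv2.imwrite('pics/'+f,cv2.cvtColor(grab_frame(n),cv2.COLOR_RGB2BGR))
def ray(n,u,v,P=None):
    P=P or camera_params(n); K=np.array([[P['fx'],0,P['cx']],[0,P['fy'],P['cy']],[0,0,1.]])
    q=cv2.undistortPoints(np.array([[[u,v]]],float),K,np.array([P['k1'],0,0,0.]))[0,0]
    T=np.array(P['world_from_camera']); return T[:3,3],T[:3,:3]@np.array([q[0],q[1],1])
def atz(n,u,v,z,P=None):
    o,d=ray(n,u,v,P); return o+d*(z-o[2])/d[2]
def proj(n,X,P=None):
    P=P or camera_params(n); T=np.array(P['world_from_camera']); p=T[:3,:3].T@(np.array(X)-T[:3,3]); a,b=p[:2]/p[2]; s=1+P['k1']*(a*a+b*b)
    return P['fx']*a*s+P['cx'],P['fy']*b*s+P['cy']
E
python3 - <<'E'
from h import *
save('scene','s1.png');save('top','t1.png')
s=get_state()
print(s, pinch_z)
for n in('scene','top'):print(camera_params(n))
E
```

```text
{'clock': 0.1, 'joint_pos': array([ 1.26009021,  0.38416757,  0.01637483,  1.37101488, -0.00631245,
        1.3882223 , -0.04653162]), 'joint_vel': array([ 2.14608122e-04, -2.92760243e-03, -1.10249791e-03, -3.84840944e-03,
        9.04864810e-04,  8.37645803e-05, -7.23227376e-04]), 'effort': array([ 3.53205847e-03, -6.29130936e+01,  8.47955402e-01, -3.72758210e+01,
        1.68885675e-02,  1.04341510e-02, -2.14966008e-05]), 'eef_pos': array([ 0.15321675, -0.60541216,  0.20018599]), 'tool_rot': array([[-9.69445521e-01, -4.45513971e-04,  2.45306304e-01],
       [-2.45306709e-01,  1.70612759e-03, -9.69444020e-01],
       [ 1.33770020e-05, -9.99998445e-01, -1.76328531e-03]]), 'contact_force': array([0.09295973, 0.24532071, 0.96537076]), 'ft_torque': array([-0.05502713,  0.03877232,  0.04609468]), 'grip_width': 0.08535109547219541} 0.0187
{'fx': 394.43130552506256, 'fy': 394.43130552506256, 'cx': 257.99199246915913, 'cy': 193.71962705805942, 'k1': -0.03977130105429564, 'world_from_camera': array([[ 0.16208768,  0.74806135, -0.64353073,  1.05381777],
       [ 0.98667835, -0.13205539,  0.09501159,  0.01197926],
       [-0.01390721, -0.65035805, -0.75950049,  0.78297728],
       [ 0.        ,  0.        ,  0.        ,  1.        ]])}
{'fx': 347.7562164797625, 'fy': 347.7562164797625, 'cx': 250.5141865376713, 'cy': 190.29376607225143, 'k1': -0.08731582379711511, 'world_from_camera': array([[ 1.01305083e-04, -9.85595352e-01,  1.69120643e-01,
         3.79806081e-01],
       [-9.99958891e-01, -1.63321542e-03, -8.91900942e-03,
         1.07574292e-01],
       [ 9.06674467e-03, -1.69112788e-01, -9.85555001e-01,
         8.49603703e-01],
       [ 0.00000000e+00,  0.00000000e+00,  0.00000000e+00,
         1.00000000e+00]])}
```

View pics/s1.png

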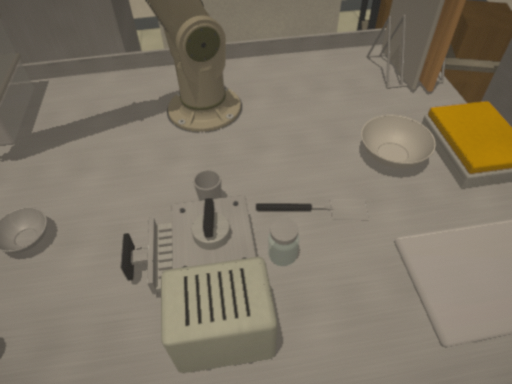

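View pics/t1.png

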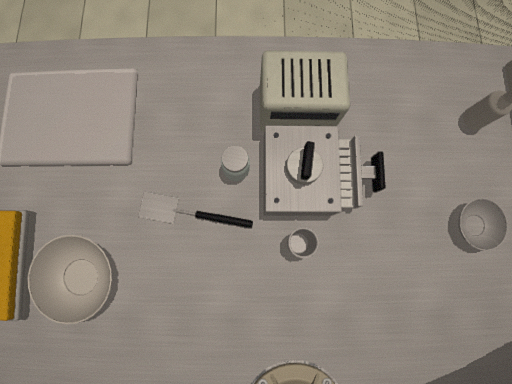

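The dicer is roughly world-aligned: motor block at +x, cassette out toward −y (handle near (377,172) top). The wing is near (306,160), the beaker at (300,242) and the jar at (235,160). I'll enlarge this area.

Run:
```python
from h import *
i=cv2.imread('pics/t1.png')[110:270,210:400]
cv2.imwrite('pics/t1c.png',cv2.resize(i,None,fx=4,fy=3.75,interpolation=cv2.INTER_CUBIC)[:600])
i=cv2.imread('pics/s1.png')[165:295,110:310]
cv2.imwrite('pics/s1c.png',cv2.resize(i,None,fx=4,fy=4,interpolation=cv2.INTER_CUBIC))
```

```text
(no output)
```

View pics/t1c.png

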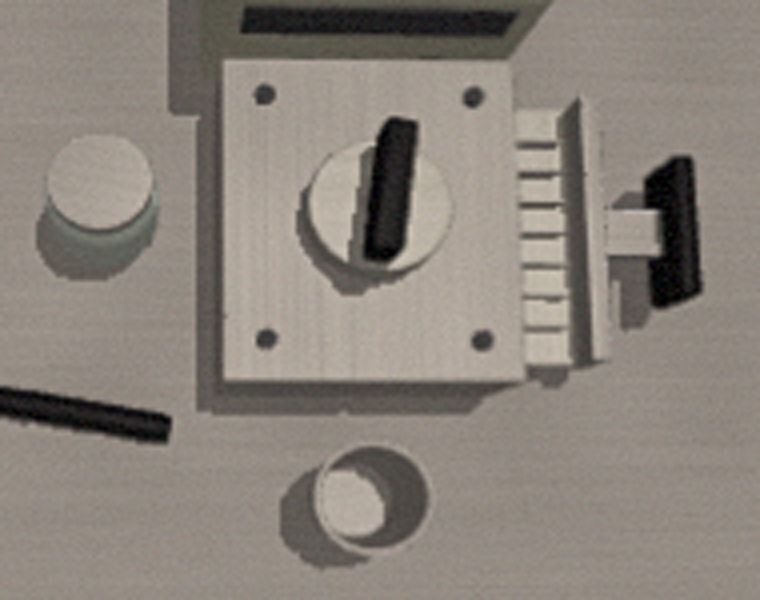

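Run:
```python
from h import *
c=lambda U,V,z:atz('top',210+U/4,110+V/3.75,z).round(4)
for n,U,V,z in [('TL',222,60,.09),('TR',512,60,.09),('BR',524,380,.09),('BL',222,380,.09),('boss',381,206,.12),('bossL',307,206,.12),('bossR',454,206,.12),('wing far',401,119,.168),('wing near',379,250,.168),('handle far L',652,170,.078),('h far R',690,158,.078),('h near R',700,292,.078),('h near L',655,305,.078),('beaker',374,498,.085),('jar',101,183,.1),('plate far',583,100,.08),('plate near',600,357,.08)]:
  print(n,c(U,V,z))
```

```text
TL [0.6601 0.0663 0.09  ]
TR [ 0.6615 -0.1018  0.09  ]
BR [ 0.4633 -0.0995  0.09  ]
BL [0.4633 0.0678 0.09  ]
boss [ 0.5609 -0.0175  0.12  ]
bossL [0.5607 0.0227 0.12  ]
bossR [ 0.5611 -0.0574  0.12  ]
wing far [ 0.598 -0.021  0.168]
wing near [ 0.5247 -0.0076  0.168 ]
handle far L [ 0.5952 -0.1844  0.078 ]
h far R [ 0.6032 -0.2078  0.078 ]
h near R [ 0.5184 -0.2078  0.078 ]
h near L [ 0.5103 -0.1808  0.078 ]
beaker [ 0.3947 -0.0152  0.085 ]
jar [0.5794 0.1347 0.1   ]
plate far [ 0.6395 -0.1454  0.08  ]
plate near [ 0.4782 -0.1464  0.08  ]
```

View pics/s1c.png

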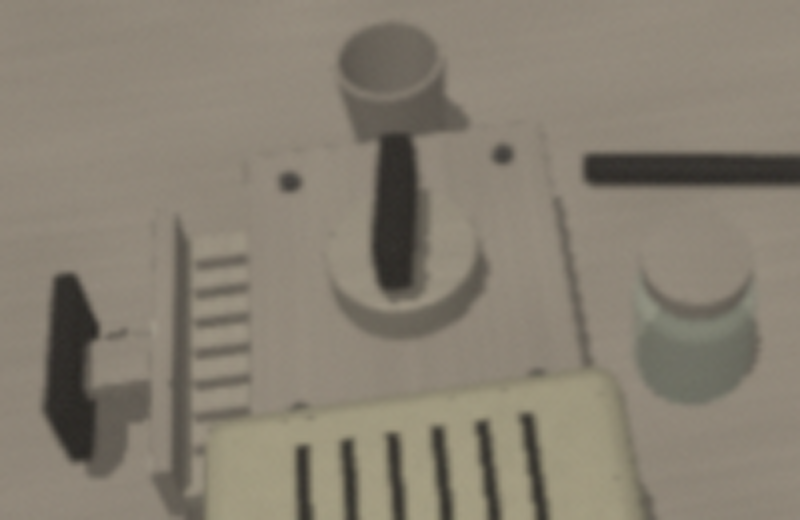

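Boss and screw axis are at about (0.561, −0.018), with dicer yaw about 0. The wing's yaw is about −0.18 rad. The handle's outer face is at y≈−0.208, and the cassette stands about 45 mm out. The beaker is at (0.395, −0.015) and the jar at (0.579, 0.135). First I'll go to a point behind the handle.

```bash
cat > go.py <<'E'
import sys
from h import *
from scipy.spatial.transform import Rotation as Rn
def go(p,yaw):
    s=get_state(); R=s['tool_rot']; z=np.array([np.cos(yaw),np.sin(yaw),0]); y=np.array([0,0,-1.])
    T=np.c_[np.cross(y,z),y,z]
    print('d(mm)',(R.T@(np.array(p)-s['eef_pos'])*1e3).round(1),'a',Rn.from_matrix(R.T@T).as_rotvec().round(3),'yaw',round(float(np.arctan2(R[1,2],R[0,2])),3),'q7',s['joint_pos'][6].round(3),'t',s['clock'],'p',s['eef_pos'].round(4),'F',s['contact_force'].round(1))
if __name__=='__main__':
    a=list(map(float,sys.argv[1:])); go(a[:3],a[3])
E
python3 go.py .56 -.25 .2 0
```

```text
d(mm) [-481.5    0.6 -244.8] a [ 2.000e-03 -1.323e+00 -1.000e-03] yaw -1.323 q7 -0.047 t 0.1 p [ 0.1532 -0.6054  0.2002] F [0.1 0.2 1. ]
```

>>> move_arm(moves=[{"hand":-1,"dx":-481,"dz":-245,"ay":-1.32},{"hand":-1,"dx":-481,"dz":-245,"ay":-1.32},{"hand":-1,"dx":-481,"dz":-245,"ay":-1.32},{"hand":-1,"dx":-481,"dz":-245,"ay":-1.32},{"hand":-1,"dx":-481,"dz":-245,"ay":-1.32}])

```text
invalid input at $.moves[0]: expected keys hand, dx, dy, dz, ax, ay, az
```

```bash
python3 go.py .56 -.25 .2 0
```

```text
d(mm) [-481.5    0.6 -244.8] a [ 2.000e-03 -1.323e+00 -1.000e-03] yaw -1.323 q7 -0.047 t 0.1 p [ 0.1532 -0.6054  0.2002] F [0.1 0.2 1. ]
```

>>> move_arm(moves=[{"hand":-1,"dx":-481,"dy":0,"dz":-245,"ax":0,"ay":-1.32,"az":0},{"hand":-1,"dx":-481,"dy":0,"dz":-245,"ax":0,"ay":-1.32,"az":0},{"hand":-1,"dx":-481,"dy":0,"dz":-245,"ax":0,"ay":-1.32,"az":0},{"hand":-1,"dx":-481,"dy":0,"dz":-245,"ax":0,"ay":-1.32,"az":0},{"hand":-1,"dx":-481,"dy":0,"dz":-245,"ax":0,"ay":-1.32,"az":0}])

```text
clock: 0.52
eef_pos: [0.3111, -0.4669, 0.2008]
tool_rot: [[-0.638, -0.0, 0.77], [-0.77, 0.0, -0.638], [-0.0, -1.0, -0.001]]
contact_force: [2.2, -1.1, -0.2]
grip_width: 0.0257
```

```bash
python3 go.py .56 -.25 .2 0
```

```text
d(mm) [-325.9    0.8   53.2] a [ 0.001 -0.692 -0.   ] yaw -0.692 q7 0.197 t 0.5167 p [ 0.3111 -0.4669  0.2008] F [ 2.2 -1.1 -0.2]
```

>>> move_arm(moves=[{"hand":-1,"dx":-326,"dy":0,"dz":53,"ax":0,"ay":-0.69,"az":0},{"hand":-1,"dx":-326,"dy":0,"dz":53,"ax":0,"ay":-0.69,"az":0},{"hand":-1,"dx":-326,"dy":0,"dz":53,"ax":0,"ay":-0.69,"az":0},{"hand":-1,"dx":-326,"dy":0,"dz":53,"ax":0,"ay":-0.69,"az":0},{"hand":-1,"dx":-326,"dy":0,"dz":53,"ax":0,"ay":-0.69,"az":0}])

```text
clock: 0.93
eef_pos: [0.4688, -0.331, 0.2009]
tool_rot: [[-0.067, -0.0, 0.998], [-0.998, 0.0, -0.067], [-0.0, -1.0, -0.0]]
contact_force: [1.3, -0.4, -0.6]
grip_width: -0.0001
```

```bash
python3 go.py .56 -.245 .05 0
```

```text
d(mm) [-91.9 150.9  85.3] a [ 0.    -0.067 -0.   ] yaw -0.067 q7 0.407 t 0.9333 p [ 0.4688 -0.331   0.2009] F [ 1.3 -0.4 -0.6]
```

>>> move_arm(moves=[{"hand":-1,"dx":-46,"dy":0,"dz":85,"ax":0,"ay":-0.067,"az":0},{"hand":-1,"dx":-92,"dy":30,"dz":85,"ax":0,"ay":-0.067,"az":0},{"hand":-1,"dx":-92,"dy":70,"dz":85,"ax":0,"ay":-0.067,"az":0},{"hand":-1,"dx":-92,"dy":110,"dz":85,"ax":0,"ay":-0.067,"az":0},{"hand":-1,"dx":-92,"dy":150,"dz":85,"ax":0,"ay":-0.067,"az":0}])

```text
clock: 1.35
eef_pos: [0.5603, -0.2453, 0.074]
tool_rot: [[-0.001, 0.003, 1.0], [-1.0, 0.001, -0.001], [-0.001, -1.0, 0.003]]
contact_force: [1.2, -1.0, -1.1]
grip_width: 0.0002
```

```bash
python3 - <<'E'
from h import *
save('scene','s2.png')
i=cv2.imread('pics/s2.png')[165:295,60:260]
cv2.imwrite('pics/s2c.png',cv2.resize(i,None,fx=4,fy=4,interpolation=cv2.INTER_CUBIC))
E
python3 go.py .56 -.175 .05 0
```

```text
d(mm) [-68.8  14.2   5.8] a [ 0.01  -0.001 -0.006] yaw -0.001 q7 0.211 t 1.4 p [ 0.5543 -0.2439  0.0638] F [-4.1  1.9 -7.5]
```

View pics/s2c.png

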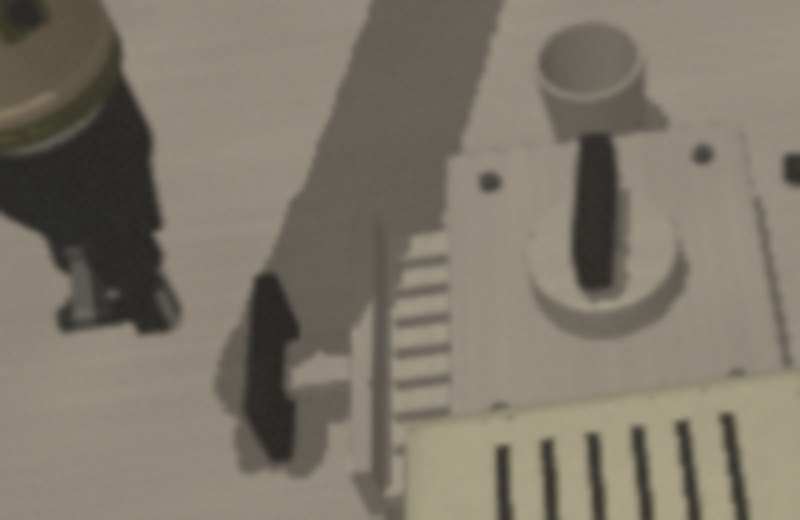

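The fingers (tip near (120,320) in the crop) stand clear behind the grab plate (270,370). Push now.

>>> move_arm(moves=[{"hand":-1,"dx":0,"dy":0,"dz":0,"ax":0,"ay":0,"az":0},{"hand":-1,"dx":-15,"dy":0,"dz":0,"ax":0,"ay":0,"az":0},{"hand":-1,"dx":-30,"dy":0,"dz":0,"ax":0,"ay":0,"az":0},{"hand":-1,"dx":-42,"dy":0,"dz":0,"ax":0,"ay":0,"az":0},{"hand":-1,"dx":-54,"dy":0,"dz":0,"ax":0,"ay":0,"az":0}])

```text
clock: 1.82
eef_pos: [0.5592, -0.194, 0.0772]
tool_rot: [[-0.005, 0.004, 1.0], [-1.0, -0.001, -0.005], [0.001, -1.0, 0.004]]
contact_force: [1.0, -0.3, 0.5]
grip_width: 0.0002
```

>>> move_arm(moves=[{"hand":-1,"dx":-4,"dy":0,"dz":0,"ax":0,"ay":0,"az":0},{"hand":-1,"dx":-8,"dy":0,"dz":0,"ax":0,"ay":0,"az":0},{"hand":-1,"dx":-12,"dy":0,"dz":0,"ax":0,"ay":0,"az":0}])

```text
clock: 2.07
eef_pos: [0.5581, -0.1834, 0.0752]
tool_rot: [[-0.006, 0.001, 1.0], [-1.0, -0.001, -0.006], [0.001, -1.0, 0.001]]
contact_force: [0.3, 1.0, -0.4]
grip_width: 0.0001
```

```bash
python3 - <<'E'
from h import *
save('top','t3.png')
i=cv2.imread('pics/t3.png')[110:235,230:400]
cv2.imwrite('pics/t3c.png',cv2.resize(i,None,fx=4,fy=4,interpolation=cv2.INTER_CUBIC))
E
python3 go.py .56 -.175 .05 0
```

```text
d(mm) [-7.5 25.   1.8] a [-0.    -0.005  0.   ] yaw -0.005 q7 0.106 t 2.1167 p [ 0.5581 -0.1825  0.075 ] F [0.  1.1 0. ]
```

View pics/t3c.png

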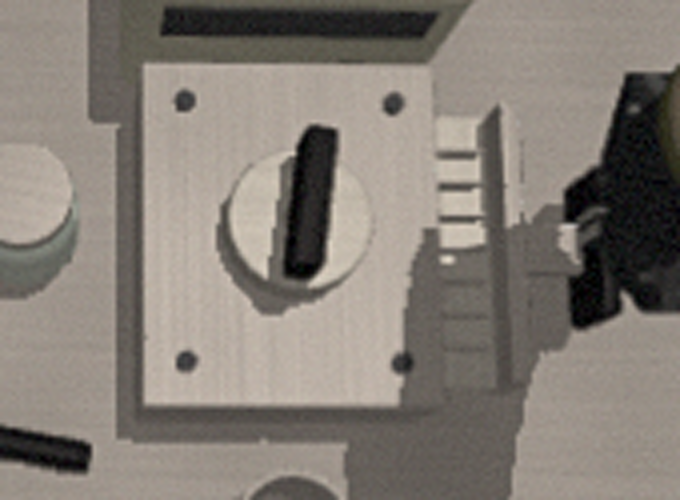

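The cassette hasn't moved: plate at crop x≈500, as before. The tip stayed too high (z≈0.075) and passed over the handle's top edge. I'll lift, back off, go lower and push again.

>>> move_arm(moves=[{"hand":-1,"dx":0,"dy":-15,"dz":0,"ax":0,"ay":0,"az":0},{"hand":-1,"dx":35,"dy":-15,"dz":2,"ax":0,"ay":0,"az":0},{"hand":-1,"dx":65,"dy":-15,"dz":2,"ax":0,"ay":0,"az":0},{"hand":-1,"dx":65,"dy":-15,"dz":2,"ax":0,"ay":0,"az":0},{"hand":-1,"dx":65,"dy":5,"dz":2,"ax":0,"ay":0,"az":0}])

```text
clock: 2.53
eef_pos: [0.5611, -0.2532, 0.0729]
tool_rot: [[-0.012, 0.005, 1.0], [-1.0, -0.004, -0.012], [0.004, -1.0, 0.005]]
contact_force: [1.2, 1.2, 1.3]
grip_width: 0.0
```

```bash
python3 go.py .56 -.245 .045 0
```

```text
d(mm) [-8.3 27.9 -1.4] a [-0.005 -0.012  0.004] yaw -0.012 q7 0.21 t 2.5333 p [ 0.5611 -0.2532  0.0729] F [1.2 1.2 1.3]
```

>>> move_arm(moves=[{"hand":-1,"dx":0,"dy":12,"dz":0,"ax":0,"ay":-0.01,"az":0},{"hand":-1,"dx":0,"dy":24,"dz":0,"ax":0,"ay":-0.01,"az":0},{"hand":-1,"dx":0,"dy":28,"dz":0,"ax":0,"ay":-0.01,"az":0},{"hand":-1,"dx":0,"dy":28,"dz":0,"ax":0,"ay":-0.01,"az":0},{"hand":-1,"dx":0,"dy":28,"dz":0,"ax":0,"ay":-0.01,"az":0}])

```text
clock: 2.95
eef_pos: [0.5597, -0.2479, 0.0416]
tool_rot: [[0.005, -0.0, 1.0], [-1.0, 0.0, 0.005], [-0.0, -1.0, -0.0]]
contact_force: [0.2, 0.9, 0.5]
grip_width: -0.0
```

```bash
python3 go.py .56 -.245 .045 0
```

```text
d(mm) [-2.9 -3.4  0.3] a [ 0.     0.005 -0.   ] yaw 0.005 q7 0.209 t 2.95 p [ 0.5597 -0.2479  0.0416] F [0.2 0.9 0.5]
```

>>> move_arm(moves=[{"hand":-1,"dx":-15,"dy":0,"dz":0,"ax":0,"ay":0,"az":0},{"hand":-1,"dx":-28,"dy":0,"dz":0,"ax":0,"ay":0,"az":0},{"hand":-1,"dx":-40,"dy":0,"dz":0,"ax":0,"ay":0,"az":0},{"hand":-1,"dx":-50,"dy":0,"dz":0,"ax":0,"ay":0,"az":0},{"hand":-1,"dx":-58,"dy":0,"dz":0,"ax":0,"ay":0,"az":0}])

```text
clock: 3.37
eef_pos: [0.5601, -0.1884, 0.0424]
tool_rot: [[0.006, 0.002, 1.0], [-1.0, -0.0, 0.006], [0.0, -1.0, 0.002]]
contact_force: [1.8, -2.0, 1.5]
grip_width: 0.0002
```

>>> move_arm(moves=[{"hand":-1,"dx":-4,"dy":0,"dz":0,"ax":0,"ay":0,"az":0},{"hand":-1,"dx":-7,"dy":0,"dz":0,"ax":0,"ay":0,"az":0},{"hand":-1,"dx":-10,"dy":0,"dz":0,"ax":0,"ay":0,"az":0}])

```text
clock: 3.62
eef_pos: [0.5595, -0.1804, 0.0419]
tool_rot: [[0.004, 0.001, 1.0], [-1.0, -0.001, 0.004], [0.001, -1.0, 0.001]]
contact_force: [1.0, -1.8, 1.0]
grip_width: 0.0003
```

Now feeling 2 N of friction, so it is pushing. Continue gently to the stop.

>>> move_arm(moves=[{"hand":-1,"dx":-3,"dy":0,"dz":0,"ax":0,"ay":0,"az":0},{"hand":-1,"dx":-6,"dy":0,"dz":0,"ax":0,"ay":0,"az":0},{"hand":-1,"dx":-8,"dy":0,"dz":0,"ax":0,"ay":0,"az":0},{"hand":-1,"dx":-8,"dy":0,"dz":0,"ax":0,"ay":0,"az":0}])

```text
clock: 3.95
eef_pos: [0.5593, -0.1788, 0.042]
tool_rot: [[-0.002, 0.002, 1.0], [-1.0, -0.007, -0.002], [0.007, -1.0, 0.002]]
contact_force: [3.7, -16.1, -1.6]
grip_width: -0.0001
```

>>> move_arm(moves=[{"hand":-1,"dx":-3,"dy":0,"dz":0,"ax":0,"ay":0,"az":0},{"hand":-1,"dx":-6,"dy":0,"dz":0,"ax":0,"ay":0,"az":0},{"hand":-1,"dx":-6,"dy":0,"dz":0,"ax":0,"ay":0,"az":0}])

```text
clock: 4.2
eef_pos: [0.5592, -0.1787, 0.0421]
tool_rot: [[-0.007, 0.003, 1.0], [-1.0, -0.012, -0.006], [0.012, -1.0, 0.003]]
contact_force: [4.8, -28.0, -4.9]
grip_width: 0.0001
```

The cassette hit its hard stop at y≈−0.1787 with 28 N. Back off, rise and go over the wing.

>>> move_arm(moves=[{"hand":-1,"dx":25,"dy":0,"dz":0,"ax":0,"ay":0,"az":0},{"hand":0,"dx":40,"dy":-30,"dz":0,"ax":0,"ay":0,"az":0},{"hand":1,"dx":40,"dy":-70,"dz":0,"ax":0,"ay":-0.125,"az":0},{"hand":1,"dx":40,"dy":-110,"dz":0,"ax":0,"ay":-0.25,"az":0},{"hand":1,"dx":40,"dy":-150,"dz":0,"ax":0,"ay":-0.375,"az":0}])

```text
clock: 4.62
eef_pos: [0.5584, -0.2061, 0.1926]
tool_rot: [[0.375, -0.002, 0.927], [-0.927, 0.002, 0.375], [-0.002, -1.0, -0.001]]
contact_force: [1.5, 0.5, 0.3]
grip_width: 0.0483
```

```bash
python3 go.py .561 -.018 .24 1.39
```

```text
d(mm) [-173.5  -47.1   72.9] a [ 0.    -1.006 -0.003] yaw 0.384 q7 0.55 t 4.6167 p [ 0.5584 -0.2061  0.1926] F [1.5 0.5 0.3]
```

>>> move_arm(moves=[{"hand":1,"dx":0,"dy":-40,"dz":0,"ax":0,"ay":-0.125,"az":0},{"hand":1,"dx":-35,"dy":-47,"dz":15,"ax":0,"ay":-0.25,"az":0},{"hand":1,"dx":-70,"dy":-47,"dz":30,"ax":0,"ay":-0.375,"az":0},{"hand":1,"dx":-105,"dy":-47,"dz":45,"ax":0,"ay":-0.5,"az":0},{"hand":1,"dx":-140,"dy":-47,"dz":60,"ax":0,"ay":-0.625,"az":0}])

```text
clock: 5.03
eef_pos: [0.5628, -0.0523, 0.2386]
tool_rot: [[0.847, -0.0, 0.532], [-0.532, 0.0, 0.847], [-0.001, -1.0, 0.0]]
contact_force: [1.3, 0.3, -0.4]
grip_width: 0.0854
```

```bash
python3 go.py .561 -.018 .24 1.39
```

```text
d(mm) [-19.8  -1.3  28.1] a [-0.    -0.381 -0.001] yaw 1.009 q7 0.896 t 5.0333 p [ 0.5628 -0.0523  0.2386] F [ 1.3  0.3 -0.4]
```

>>> move_arm(moves=[{"hand":1,"dx":-20,"dy":0,"dz":28,"ax":0,"ay":-0.38,"az":0},{"hand":1,"dx":-20,"dy":0,"dz":28,"ax":0,"ay":-0.38,"az":0},{"hand":1,"dx":-20,"dy":0,"dz":28,"ax":0,"ay":-0.38,"az":0},{"hand":1,"dx":-20,"dy":0,"dz":28,"ax":0,"ay":-0.38,"az":0}])

```text
clock: 5.37
eef_pos: [0.561, -0.0187, 0.2382]
tool_rot: [[0.984, -0.001, 0.178], [-0.178, 0.001, 0.984], [-0.001, -1.0, 0.0]]
contact_force: [-0.2, -0.8, 0.1]
grip_width: 0.085
```

```bash
python3 - <<'E'
from h import *
save('wrist','w1.png');save('top','t4.png')
a=cv2.imread('pics/t4.png')[110:235,230:400]
b=cv2.imread('pics/w1.png')
cv2.imwrite('pics/wt.png',np.vstack([cv2.resize(b,(512,384))]))
P=camera_params('wrist')
for X in [(.561,-.018,.12),(.598,-.021-.004,.168),(.5247,-.0076-.004,.168)]: print(np.round(proj('wrist',X,P),1))
E
python3 go.py .561 -.018 .13 1.39
```

```text
[255.6 178.7]
[256.1 241.8]
[255.1 145. ]
d(mm) [ -0.4 108.2   1.9] a [-0.    -0.011 -0.001] yaw 1.379 q7 1.191 t 5.4667 p [ 0.5612 -0.02    0.2382] F [-0.1 -0.5 -0.4]
```

View pics/wt.png

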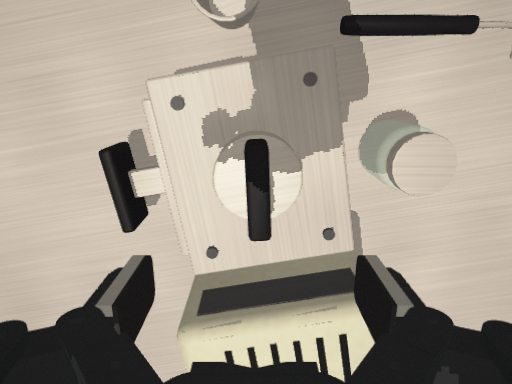

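The wrist view shows the wing upright at (257,141)–(260,240), centred between the jaws. The cassette's front plate lies against the deck, so it's home. Descend and grip.

>>> move_arm(moves=[{"hand":1,"dx":0,"dy":35,"dz":2,"ax":0,"ay":0,"az":0},{"hand":1,"dx":0,"dy":65,"dz":2,"ax":0,"ay":0,"az":0},{"hand":1,"dx":0,"dy":90,"dz":2,"ax":0,"ay":0,"az":0},{"hand":1,"dx":0,"dy":108,"dz":2,"ax":0,"ay":0,"az":0},{"hand":1,"dx":0,"dy":108,"dz":2,"ax":0,"ay":0,"az":0}])

```text
clock: 5.88
eef_pos: [0.559, -0.0188, 0.1263]
tool_rot: [[0.982, -0.007, 0.191], [-0.191, 0.001, 0.982], [-0.007, -1.0, -0.001]]
contact_force: [-1.4, -0.3, -0.5]
grip_width: 0.0854
```

>>> move_arm(squeeze=50, moves=[{"hand":-1,"dx":0,"dy":0,"dz":0,"ax":0,"ay":0,"az":0},{"hand":-1,"dx":0,"dy":0,"dz":0,"ax":0,"ay":0,"az":0},{"hand":-1,"dx":0,"dy":0,"dz":0,"ax":0,"ay":0,"az":0},{"hand":-1,"dx":0,"dy":0,"dz":0,"ax":0,"ay":0,"az":0},{"hand":-1,"dx":0,"dy":0,"dz":0,"ax":0,"ay":0,"az":0}])

```text
clock: 6.3
eef_pos: [0.5625, -0.0177, 0.1317]
tool_rot: [[0.983, 0.002, 0.186], [-0.186, -0.0, 0.983], [0.002, -1.0, 0.0]]
contact_force: [-0.1, -0.9, -0.8]
grip_width: 0.0256
```

>>> move_arm(moves=[{"hand":-1,"dx":0,"dy":0,"dz":0,"ax":0,"ay":0,"az":0},{"hand":-1,"dx":0,"dy":0,"dz":0,"ax":0,"ay":0,"az":0},{"hand":-1,"dx":0,"dy":0,"dz":0,"ax":0,"ay":0,"az":0}])

```text
clock: 6.55
eef_pos: [0.5629, -0.0165, 0.1319]
tool_rot: [[0.983, 0.003, 0.185], [-0.185, 0.001, 0.983], [0.002, -1.0, 0.002]]
contact_force: [0.6, 4.7, 5.5]
grip_width: 0.0159
```

>>> move_arm(squeeze=80, moves=[{"hand":-1,"dx":0,"dy":0,"dz":0,"ax":0,"ay":0,"az":0},{"hand":-1,"dx":0,"dy":-4,"dz":0,"ax":0,"ay":0,"az":0},{"hand":-1,"dx":0,"dy":-8,"dz":0,"ax":0,"ay":0,"az":0},{"hand":-1,"dx":0,"dy":-8,"dz":0,"ax":0,"ay":0,"az":0},{"hand":-1,"dx":0,"dy":-8,"dz":0,"ax":0,"ay":0,"az":0}])

```text
clock: 6.97
eef_pos: [0.5619, -0.0166, 0.1362]
tool_rot: [[0.983, -0.001, 0.185], [-0.185, 0.003, 0.983], [-0.001, -1.0, 0.002]]
contact_force: [11.3, 6.2, -19.9]
grip_width: 0.0149
```

```bash
python3 go.py .561 -.018 .13 1.39; python3 -c "
from cell import *;print(get_state()['ft_torque'])"
```

```text
d(mm) [-0.6  6.2 -1.5] a [-0.002 -0.005 -0.001] yaw 1.385 q7 1.152 t 6.9667 p [ 0.5619 -0.0166  0.1362] F [ 11.3   6.2 -19.9]
[ 1.2522062  -2.66369413  0.0062124 ]
```

It stops about 4 mm out, as expected before the window. Turn clockwise under light pull and trim the sideways load.

>>> move_arm(moves=[{"hand":-1,"dx":3,"dy":0,"dz":2,"ax":0,"ay":0.08,"az":0},{"hand":-1,"dx":3,"dy":0,"dz":2,"ax":0,"ay":0.16,"az":0},{"hand":-1,"dx":3,"dy":0,"dz":2,"ax":0,"ay":0.24,"az":0},{"hand":-1,"dx":3,"dy":0,"dz":2,"ax":0,"ay":0.24,"az":0},{"hand":-1,"dx":3,"dy":0,"dz":2,"ax":0,"ay":0.24,"az":0}])

```text
clock: 7.38
eef_pos: [0.5629, -0.0166, 0.1361]
tool_rot: [[0.911, -0.006, 0.412], [-0.412, 0.0, 0.911], [-0.005, -1.0, -0.002]]
contact_force: [-1.5, 1.8, -16.6]
grip_width: 0.015
```

```bash
python3 go.py .561 -.018 .13 1.39; python3 -c "
from cell import *;print(get_state()['ft_torque'])"
```

```text
d(mm) [-1.1  6.1 -2. ] a [ 0.002 -0.244 -0.006] yaw 1.146 q7 0.924 t 7.3833 p [ 0.5629 -0.0166  0.1361] F [ -1.5   1.8 -16.6]
[ 0.38924542  0.35404775 -0.10131704]
```

>>> move_arm(moves=[{"hand":-1,"dx":0,"dy":0,"dz":0,"ax":0,"ay":0.07,"az":0},{"hand":-1,"dx":0,"dy":-1,"dz":0,"ax":0,"ay":0.14,"az":0},{"hand":-1,"dx":0,"dy":-1,"dz":0,"ax":0,"ay":0.14,"az":0},{"hand":-1,"dx":0,"dy":-1,"dz":0,"ax":0,"ay":0.14,"az":0}])

```text
clock: 7.72
eef_pos: [0.5629, -0.0167, 0.1366]
tool_rot: [[0.845, -0.006, 0.534], [-0.534, 0.0, 0.845], [-0.005, -1.0, -0.003]]
contact_force: [1.0, 2.3, -26.2]
grip_width: 0.0149
```

>>> move_arm(moves=[{"hand":-1,"dx":0,"dy":0,"dz":0,"ax":0,"ay":0.07,"az":0},{"hand":-1,"dx":0,"dy":0,"dz":0,"ax":0,"ay":0.14,"az":0},{"hand":-1,"dx":0,"dy":0,"dz":0,"ax":0,"ay":0.14,"az":0},{"hand":-1,"dx":0,"dy":0,"dz":0,"ax":0,"ay":0.14,"az":0}])

```text
clock: 8.05
eef_pos: [0.5627, -0.0166, 0.1367]
tool_rot: [[0.763, -0.006, 0.646], [-0.646, 0.0, 0.763], [-0.005, -1.0, -0.004]]
contact_force: [-1.2, 1.9, -26.6]
grip_width: 0.0148
```

>>> move_arm(moves=[{"hand":-1,"dx":0,"dy":0,"dz":0,"ax":0,"ay":0.07,"az":0},{"hand":-1,"dx":0,"dy":0,"dz":0,"ax":0,"ay":0.14,"az":0},{"hand":-1,"dx":0,"dy":0,"dz":0,"ax":0,"ay":0.14,"az":0},{"hand":-1,"dx":0,"dy":0,"dz":0,"ax":0,"ay":0.14,"az":0}])

```text
clock: 8.38
eef_pos: [0.5629, -0.0167, 0.1367]
tool_rot: [[0.666, -0.006, 0.746], [-0.746, 0.0, 0.666], [-0.004, -1.0, -0.004]]
contact_force: [0.8, 1.2, -27.4]
grip_width: 0.0144
```

>>> move_arm(moves=[{"hand":-1,"dx":0,"dy":0,"dz":0,"ax":0,"ay":0.07,"az":0},{"hand":-1,"dx":0,"dy":0,"dz":0,"ax":0,"ay":0.14,"az":0},{"hand":-1,"dx":0,"dy":0,"dz":0,"ax":0,"ay":0.14,"az":0},{"hand":-1,"dx":0,"dy":0,"dz":0,"ax":0,"ay":0.14,"az":0}])

```text
clock: 8.72
eef_pos: [0.5626, -0.017, 0.1369]
tool_rot: [[0.555, -0.006, 0.832], [-0.832, -0.0, 0.555], [-0.003, -1.0, -0.006]]
contact_force: [-1.8, 1.6, -29.3]
grip_width: 0.0145
```

>>> move_arm(moves=[{"hand":-1,"dx":0,"dy":0,"dz":0,"ax":0,"ay":0.07,"az":0},{"hand":-1,"dx":0,"dy":0,"dz":0,"ax":0,"ay":0.14,"az":0},{"hand":-1,"dx":0,"dy":0,"dz":0,"ax":0,"ay":0.14,"az":0},{"hand":-1,"dx":0,"dy":0,"dz":0,"ax":0,"ay":0.14,"az":0}])

```text
clock: 9.05
eef_pos: [0.5629, -0.0171, 0.1392]
tool_rot: [[0.433, -0.005, 0.901], [-0.901, -0.001, 0.433], [-0.001, -1.0, -0.005]]
contact_force: [-11.3, -0.6, -8.0]
grip_width: 0.0151
```

>>> move_arm(moves=[{"hand":-1,"dx":0,"dy":0,"dz":0,"ax":0,"ay":0.07,"az":0},{"hand":-1,"dx":0,"dy":0,"dz":0,"ax":0,"ay":0.14,"az":0},{"hand":-1,"dx":0,"dy":0,"dz":0,"ax":0,"ay":0.14,"az":0},{"hand":-1,"dx":0,"dy":0,"dz":0,"ax":0,"ay":0.14,"az":0}])

```text
clock: 9.38
eef_pos: [0.5632, -0.0168, 0.1394]
tool_rot: [[0.304, -0.004, 0.953], [-0.953, -0.001, 0.304], [-0.0, -1.0, -0.004]]
contact_force: [-8.4, 0.8, -10.0]
grip_width: 0.0148
```

```bash
python3 go.py .561 -.018 .13 1.39; python3 -c "
from cell import *;print(get_state()['ft_torque'])"
```

```text
d(mm) [ 0.5  9.4 -2.4] a [ 0.004 -1.081 -0.003] yaw 0.309 q7 0.132 t 9.3833 p [ 0.5632 -0.0168  0.1394] F [ -8.4   0.8 -10. ]
[0.09512911 1.91033469 0.01012225]
```

At about 1.0 rad the pull force fell to the spring level and the screw rose, so we are in the window. Pull it out.

>>> move_arm(moves=[{"hand":-1,"dx":0,"dy":-4,"dz":0,"ax":0,"ay":0,"az":0},{"hand":-1,"dx":0,"dy":-8,"dz":0,"ax":0,"ay":0,"az":0},{"hand":-1,"dx":0,"dy":-11,"dz":0,"ax":0,"ay":0,"az":0},{"hand":-1,"dx":0,"dy":-11,"dz":0,"ax":0,"ay":0,"az":0},{"hand":-1,"dx":0,"dy":-11,"dz":0,"ax":0,"ay":0,"az":0}])

```text
clock: 9.8
eef_pos: [0.563, -0.0168, 0.1493]
tool_rot: [[0.304, -0.005, 0.953], [-0.953, -0.001, 0.304], [-0.001, -1.0, -0.005]]
contact_force: [-6.7, 0.8, -16.6]
grip_width: 0.0149
```

>>> move_arm(moves=[{"hand":-1,"dx":0,"dy":-2,"dz":0,"ax":0,"ay":0,"az":0},{"hand":-1,"dx":0,"dy":-4,"dz":0,"ax":0,"ay":0,"az":0},{"hand":-1,"dx":0,"dy":-4,"dz":0,"ax":0,"ay":0,"az":0},{"hand":-1,"dx":0,"dy":-4,"dz":0,"ax":0,"ay":0,"az":0}])

```text
clock: 10.13
eef_pos: [0.5624, -0.0169, 0.1504]
tool_rot: [[0.304, -0.008, 0.953], [-0.953, 0.0, 0.304], [-0.003, -1.0, -0.007]]
contact_force: [1.5, 1.4, -36.7]
grip_width: 0.015
```

Hard stop at about 16 mm with 37 N. Ease the pull a little and turn clockwise.

>>> move_arm(moves=[{"hand":-1,"dx":0,"dy":1,"dz":0,"ax":0,"ay":0.1,"az":0},{"hand":-1,"dx":0,"dy":1,"dz":0,"ax":0,"ay":0.2,"az":0},{"hand":-1,"dx":0,"dy":1.5,"dz":0,"ax":0,"ay":0.3,"az":0},{"hand":-1,"dx":0,"dy":1.5,"dz":0,"ax":0,"ay":0.4,"az":0},{"hand":-1,"dx":0,"dy":1.5,"dz":0,"ax":0,"ay":0.5,"az":0}])

```text
clock: 10.55
eef_pos: [0.5626, -0.0169, 0.1504]
tool_rot: [[-0.195, -0.007, 0.981], [-0.981, -0.0, -0.195], [0.002, -1.0, -0.006]]
contact_force: [-8.3, 0.3, -19.6]
grip_width: 0.0145
```

```bash
python3 go.py .5625 -.017 .15 0; python3 -c "
from cell import *;print(get_state()['ft_torque'])"
```

```text
d(mm) [ 0.1  0.4 -0.1] a [ 0.007 -0.196  0.001] yaw -0.196 q7 -0.345 t 10.55 p [ 0.5626 -0.0169  0.1504] F [ -8.3   0.3 -19.6]
[0.11574557 1.35355804 0.14047592]
```

>>> move_arm(moves=[{"hand":-1,"dx":0,"dy":0,"dz":0,"ax":0,"ay":0.12,"az":0},{"hand":-1,"dx":0,"dy":0,"dz":0,"ax":0,"ay":0.24,"az":0},{"hand":-1,"dx":0,"dy":0,"dz":0,"ax":0,"ay":0.36,"az":0},{"hand":-1,"dx":0,"dy":0,"dz":0,"ax":0,"ay":0.48,"az":0},{"hand":-1,"dx":0,"dy":0,"dz":0,"ax":0,"ay":0.5,"az":0}])

```text
clock: 10.97
eef_pos: [0.5626, -0.0166, 0.1521]
tool_rot: [[-0.643, -0.006, 0.766], [-0.766, -0.001, -0.643], [0.004, -1.0, -0.004]]
contact_force: [-9.8, 1.0, -14.3]
grip_width: 0.0142
```

```bash
python3 go.py .5625 -.017 .15 0; python3 -c "
from cell import *;print(get_state()['ft_torque'])"
```

```text
d(mm) [0.3 2.1 0.2] a [ 0.005 -0.698  0.003] yaw -0.698 q7 -0.827 t 10.9667 p [ 0.5626 -0.0166  0.1521] F [ -9.8   1.  -14.3]
[0.08106344 2.07989138 0.09772858]
```

>>> move_arm(moves=[{"hand":-1,"dx":1,"dy":-0.5,"dz":-1,"ax":0,"ay":0.12,"az":0},{"hand":-1,"dx":1.5,"dy":-1,"dz":-2,"ax":0,"ay":0.24,"az":0},{"hand":-1,"dx":1.5,"dy":-1.5,"dz":-2,"ax":0,"ay":0.36,"az":0},{"hand":-1,"dx":1.5,"dy":-1.5,"dz":-2,"ax":0,"ay":0.48,"az":0},{"hand":-1,"dx":1.5,"dy":-1.5,"dz":-2,"ax":0,"ay":0.5,"az":0}])

```text
clock: 11.38
eef_pos: [0.5619, -0.0163, 0.1543]
tool_rot: [[-0.931, -0.002, 0.365], [-0.365, -0.0, -0.931], [0.002, -1.0, -0.0]]
contact_force: [-4.2, -0.3, -14.7]
grip_width: 0.0146
```

```bash
python3 go.py .5625 -.017 .15 0; python3 -c "
from cell import *;print(get_state()['ft_torque'])"
```

```text
d(mm) [-0.3  4.3  0.8] a [ 1.000e-03 -1.197e+00  1.000e-03] yaw -1.197 q7 -1.307 t 11.3833 p [ 0.5619 -0.0163  0.1543] F [ -4.2  -0.3 -14.7]
[0.06047994 0.8727383  0.00344344]
```

>>> move_arm(moves=[{"hand":-1,"dx":0,"dy":-0.5,"dz":0,"ax":0,"ay":0.12,"az":0},{"hand":-1,"dx":0,"dy":-1,"dz":0,"ax":0,"ay":0.24,"az":0},{"hand":-1,"dx":0,"dy":-1,"dz":0,"ax":0,"ay":0.3,"az":0},{"hand":-1,"dx":0,"dy":-1,"dz":0,"ax":0,"ay":0.3,"az":0}])

```text
clock: 11.72
eef_pos: [0.5619, -0.0162, 0.1552]
tool_rot: [[-0.997, -0.002, 0.078], [-0.078, -0.0, -0.997], [0.002, -1.0, 0.0]]
contact_force: [-5.2, 0.7, -15.0]
grip_width: 0.0147
```

```bash
python3 go.py .5625 -.017 .15 0; python3 -c "
from cell import *;print(get_state()['ft_torque'])"
```

```text
d(mm) [-0.6  5.2  0.9] a [ 1.000e-03 -1.493e+00  2.000e-03] yaw -1.493 q7 -1.592 t 11.7167 p [ 0.5619 -0.0162  0.1552] F [ -5.2   0.7 -15. ]
[0.15837525 0.9888255  0.01087443]
```

>>> move_arm(moves=[{"hand":-1,"dx":0,"dy":-0.4,"dz":0,"ax":0,"ay":0.1,"az":0},{"hand":-1,"dx":0,"dy":-0.8,"dz":0,"ax":0,"ay":0.2,"az":0},{"hand":-1,"dx":0,"dy":-1,"dz":0,"ax":0,"ay":0.3,"az":0},{"hand":-1,"dx":0,"dy":-1,"dz":0,"ax":0,"ay":0.3,"az":0}])

```text
clock: 12.05
eef_pos: [0.5617, -0.016, 0.1554]
tool_rot: [[-0.975, -0.003, -0.221], [0.221, 0.0, -0.975], [0.003, -1.0, 0.0]]
contact_force: [-3.2, 1.6, -20.9]
grip_width: 0.0148
```

```bash
python3 go.py .5625 -.017 .15 0; python3 -c "
from cell import *;print(get_state()['ft_torque'])"
```

```text
d(mm) [-1.   5.4  0.8] a [ 0.002 -1.794  0.002] yaw -1.794 q7 -1.883 t 12.05 p [ 0.5617 -0.016   0.1554] F [ -3.2   1.6 -20.9]
[0.2687902  0.68740622 0.02618287]
```

>>> move_arm(moves=[{"hand":-1,"dx":0,"dy":0,"dz":0,"ax":0,"ay":0.08,"az":0},{"hand":-1,"dx":0,"dy":0.5,"dz":0,"ax":0,"ay":0.15,"az":0},{"hand":-1,"dx":0,"dy":0.5,"dz":0,"ax":0,"ay":0.15,"az":0},{"hand":-1,"dx":0,"dy":0.5,"dz":0,"ax":0,"ay":0.15,"az":0}])

```text
clock: 12.38
eef_pos: [0.5619, -0.0159, 0.1554]
tool_rot: [[-0.933, -0.002, -0.359], [0.359, 0.0, -0.933], [0.002, -1.0, 0.001]]
contact_force: [-4.8, 1.4, -20.1]
grip_width: 0.0146
```

```bash
python3 go.py .5625 -.017 .15 0; python3 -c "
from cell import *;print(get_state()['ft_torque'])"
```

```text
d(mm) [-0.9  5.4  0.8] a [ 0.002 -1.938  0.002] yaw -1.938 q7 -2.023 t 12.3833 p [ 0.5619 -0.0159  0.1554] F [ -4.8   1.4 -20.1]
[0.3492417  1.01394568 0.02718521]
```

>>> move_arm(moves=[{"hand":-1,"dx":0,"dy":0,"dz":0,"ax":0,"ay":0.08,"az":0},{"hand":-1,"dx":0,"dy":0.5,"dz":0,"ax":0,"ay":0.15,"az":0},{"hand":-1,"dx":0,"dy":0.5,"dz":0,"ax":0,"ay":0.15,"az":0},{"hand":-1,"dx":0,"dy":0.5,"dz":0,"ax":0,"ay":0.15,"az":0}])

```text
clock: 12.72
eef_pos: [0.5621, -0.0159, 0.1554]
tool_rot: [[-0.868, -0.001, -0.496], [0.496, 0.0, -0.868], [0.001, -1.0, 0.0]]
contact_force: [-5.6, 2.1, -17.1]
grip_width: 0.015
```

```bash
python3 go.py .5625 -.017 .15 0
python3 - <<'E'
from h import *
print(get_state()['ft_torque'])
save('top','t5.png')
i=cv2.imread('pics/t5.png')[110:235,230:400]
cv2.imwrite('pics/t5c.png',cv2.resize(i,None,fx=4,fy=4,interpolation=cv2.INTER_CUBIC))
E
```

```text
d(mm) [-0.9  5.4  0.8] a [ 1.000e-03 -2.089e+00  1.000e-03] yaw -2.089 q7 -2.169 t 12.7167 p [ 0.5621 -0.0159  0.1554] F [ -5.6   2.1 -17.1]
[0.45439734 1.20890153 0.02550641]
```

>>> move_arm(moves=[{"hand":-1,"dx":0,"dy":1,"dz":0,"ax":0,"ay":0.08,"az":0},{"hand":-1,"dx":0,"dy":1,"dz":0,"ax":0,"ay":0.16,"az":0},{"hand":-1,"dx":0,"dy":1,"dz":0,"ax":0,"ay":0.2,"az":0},{"hand":-1,"dx":0,"dy":1,"dz":0,"ax":0,"ay":0.2,"az":0}])

```text
clock: 13.1
eef_pos: [0.5622, -0.0158, 0.1548]
tool_rot: [[-0.751, -0.001, -0.66], [0.66, 0.0, -0.751], [0.001, -1.0, 0.0]]
contact_force: [-6.0, 1.9, -15.2]
grip_width: 0.0145
```

```bash
python3 go.py .5625 -.017 .15 0; python3 -c "
from cell import *;print(get_state()['ft_torque'])"
```

```text
d(mm) [-1.   4.8  0.8] a [ 1.000e-03 -2.292e+00  1.000e-03] yaw -2.292 q7 -2.365 t 13.1 p [ 0.5622 -0.0158  0.1548] F [ -6.    1.9 -15.2]
[ 0.45869721  1.44600759 -0.02429384]
```

View pics/t5c.png

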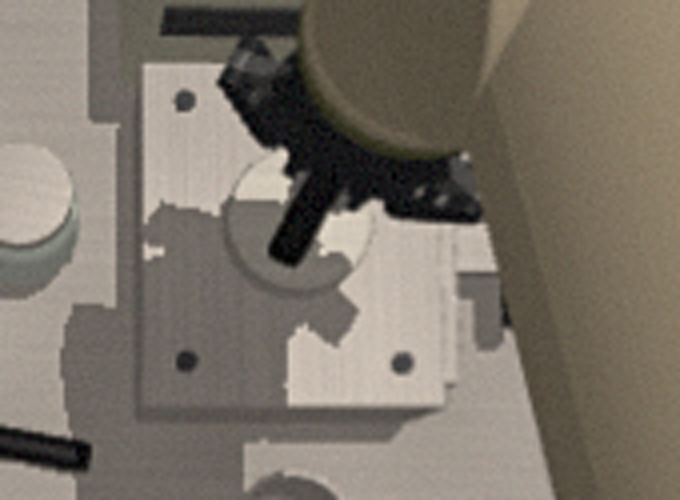

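The wing is turning with the gripper, and the jar and beaker are in place. The 15 N load is just the spring, so I'm holding the screw above its thread seat. I'll ease down to see whether the thread carries it.

>>> move_arm(moves=[{"hand":-1,"dx":0,"dy":1,"dz":0,"ax":0,"ay":0,"az":0},{"hand":-1,"dx":0,"dy":2,"dz":0,"ax":0,"ay":0,"az":0},{"hand":-1,"dx":0,"dy":2,"dz":0,"ax":0,"ay":0,"az":0},{"hand":-1,"dx":0,"dy":2,"dz":0,"ax":0,"ay":0,"az":0}])

```text
clock: 13.43
eef_pos: [0.5623, -0.0158, 0.1529]
tool_rot: [[-0.753, -0.001, -0.658], [0.658, 0.0, -0.753], [0.001, -1.0, 0.0]]
contact_force: [-6.4, 2.1, -14.2]
grip_width: 0.015
```

>>> move_arm(moves=[{"hand":-1,"dx":0,"dy":1,"dz":0,"ax":0,"ay":0,"az":0},{"hand":-1,"dx":0,"dy":2,"dz":0,"ax":0,"ay":0,"az":0},{"hand":-1,"dx":0,"dy":2,"dz":0,"ax":0,"ay":0,"az":0},{"hand":-1,"dx":0,"dy":2,"dz":0,"ax":0,"ay":0,"az":0}])

```text
clock: 13.77
eef_pos: [0.5624, -0.0158, 0.1515]
tool_rot: [[-0.753, -0.0, -0.658], [0.658, 0.0, -0.753], [0.0, -1.0, -0.0]]
contact_force: [-7.3, 1.9, -10.5]
grip_width: 0.0145
```

```bash
python3 go.py .5625 -.017 .15 0; python3 -c "
from cell import *;print(get_state()['ft_torque'])"
```

```text
d(mm) [-0.9  1.5  0.9] a [ 0.    -2.289 -0.   ] yaw -2.289 q7 -2.363 t 13.7667 p [ 0.5624 -0.0158  0.1515] F [ -7.3   1.9 -10.5]
[0.46946037 1.82884434 0.00402004]
```

>>> move_arm(moves=[{"hand":-1,"dx":0,"dy":1,"dz":0,"ax":0,"ay":0.04,"az":0},{"hand":-1,"dx":0,"dy":2,"dz":0,"ax":0,"ay":0.08,"az":0},{"hand":-1,"dx":0,"dy":2,"dz":0,"ax":0,"ay":0.12,"az":0},{"hand":-1,"dx":0,"dy":2,"dz":0,"ax":0,"ay":0.12,"az":0}])

```text
clock: 14.1
eef_pos: [0.5634, -0.0155, 0.1509]
tool_rot: [[-0.668, 0.003, -0.744], [0.744, 0.0, -0.668], [-0.002, -1.0, -0.002]]
contact_force: [-8.9, 2.5, -4.5]
grip_width: 0.0148
```

```bash
python3 go.py .5625 -.017 .15 0; python3 -c "
from cell import *;print(get_state()['ft_torque'])"
```

```text
d(mm) [-0.6  0.8  1.7] a [-1.00e-03 -2.41e+00 -3.00e-03] yaw -2.41 q7 -2.481 t 14.1 p [ 0.5634 -0.0155  0.1509] F [-8.9  2.5 -4.5]
[0.3550736  1.90322198 0.56477478]
```

>>> move_arm(moves=[{"hand":-1,"dx":0,"dy":0,"dz":0,"ax":0,"ay":0.06,"az":0},{"hand":-1,"dx":0,"dy":0,"dz":0,"ax":0,"ay":0.12,"az":0},{"hand":-1,"dx":0,"dy":0,"dz":0,"ax":0,"ay":0.12,"az":0}])

```text
clock: 14.35
eef_pos: [0.5647, -0.0143, 0.1508]
tool_rot: [[-0.575, 0.005, -0.818], [0.818, 0.001, -0.575], [-0.002, -1.0, -0.005]]
contact_force: [0.4, 3.9, -7.1]
grip_width: 0.0148
```

```bash
python3 go.py .5625 -.017 .15 0; python3 -c "
from cell import *;print(get_state()['ft_torque'])"
```

```text
d(mm) [-0.9  0.8  3.4] a [-1.000e-03 -2.529e+00 -7.000e-03] yaw -2.529 q7 -2.598 t 14.35 p [ 0.5647 -0.0143  0.1508] F [ 0.4  3.9 -7.1]
[0.94838547 0.39103653 1.84550709]
```

Torque rose to 0.56 and then 1.85 Nm, so the screw is at its hard stop. I'll unload some of the twist, open and lift off.

>>> move_arm(moves=[{"hand":-1,"dx":0,"dy":0,"dz":0,"ax":0,"ay":-0.1,"az":0},{"hand":-1,"dx":0,"dy":0,"dz":0,"ax":0,"ay":-0.1,"az":0}])

```text
clock: 14.52
eef_pos: [0.5635, -0.0153, 0.1508]
tool_rot: [[-0.659, 0.003, -0.752], [0.752, 0.0, -0.659], [-0.001, -1.0, -0.002]]
contact_force: [-7.4, 3.1, -3.2]
grip_width: 0.0148
```

```bash
python3 go.py .5625 -.017 .15 0; python3 -c "
from cell import *;print(get_state()['ft_torque'])"
```

```text
d(mm) [-0.6  0.8  1.8] a [-1.000e-03 -2.422e+00 -3.000e-03] yaw -2.422 q7 -2.493 t 14.5167 p [ 0.5635 -0.0153  0.1508] F [-7.4  3.1 -3.2]
[0.81558036 1.50474638 0.78040528]
```

>>> move_arm(moves=[{"hand":1,"dx":0,"dy":0,"dz":0,"ax":0,"ay":0,"az":0},{"hand":1,"dx":0,"dy":0,"dz":0,"ax":0,"ay":0,"az":0},{"hand":1,"dx":0,"dy":0,"dz":0,"ax":0,"ay":0,"az":0},{"hand":1,"dx":0,"dy":0,"dz":0,"ax":0,"ay":0,"az":0},{"hand":1,"dx":0,"dy":0,"dz":0,"ax":0,"ay":0,"az":0}])

```text
clock: 14.93
eef_pos: [0.5637, -0.0166, 0.1498]
tool_rot: [[-0.649, 0.003, -0.761], [0.761, -0.0, -0.649], [-0.002, -1.0, -0.002]]
contact_force: [-0.6, 0.1, 0.2]
grip_width: 0.074
```

>>> move_arm(moves=[{"hand":1,"dx":0,"dy":-25,"dz":0,"ax":0,"ay":0,"az":0},{"hand":1,"dx":0,"dy":-55,"dz":0,"ax":0,"ay":0,"az":0},{"hand":1,"dx":0,"dy":-90,"dz":0,"ax":0,"ay":0,"az":0},{"hand":1,"dx":0,"dy":-90,"dz":0,"ax":0,"ay":0,"az":0}])

```text
clock: 15.27
eef_pos: [0.5661, -0.0163, 0.2465]
tool_rot: [[-0.649, 0.012, -0.761], [0.761, -0.0, -0.649], [-0.008, -1.0, -0.009]]
contact_force: [-0.4, 0.1, 0.9]
grip_width: 0.0852
```

```bash
python3 - <<'E'
from h import *
P=camera_params('wrist'); save('wrist','w2.png')
o=np.array([.562,-.0165])
for yaw in (-.78,-.84):
  for z in (.168,.180,.184,.187):
    print(yaw,z,[np.round(proj('wrist',(*(o+s*.038*np.array([np.cos(yaw),np.sin(yaw)])),z),P),1).tolist() for s in (-1,1)])
b=cv2.imread('pics/w2.png'); cv2.imwrite('pics/w2c.png',cv2.resize(b,(768,576),interpolation=cv2.INTER_CUBIC))
E
python3 go.py .5625 -.017 .25 -2.4
```

```text
-0.78 0.168 [[263.7, 241.3], [255.7, 146.0]]
-0.78 0.18 [[264.0, 247.9], [255.6, 148.6]]
-0.78 0.184 [[264.1, 250.2], [255.6, 149.6]]
-0.78 0.187 [[264.2, 252.0], [255.6, 150.3]]
-0.84 0.168 [[260.9, 241.4], [258.8, 145.8]]
-0.84 0.18 [[261.0, 248.0], [258.9, 148.4]]
-0.84 0.184 [[261.1, 250.3], [258.9, 149.4]]
-0.84 0.187 [[261.1, 252.1], [258.9, 150.1]]
d(mm) [ 1.2 -6.6  2.6] a [ 0.007 -0.036 -0.006] yaw -2.435 q7 -2.496 t 15.3167 p [ 0.5653 -0.0162  0.2434] F [ 0.5  0.9 -1.3]
```

View pics/w2c.png

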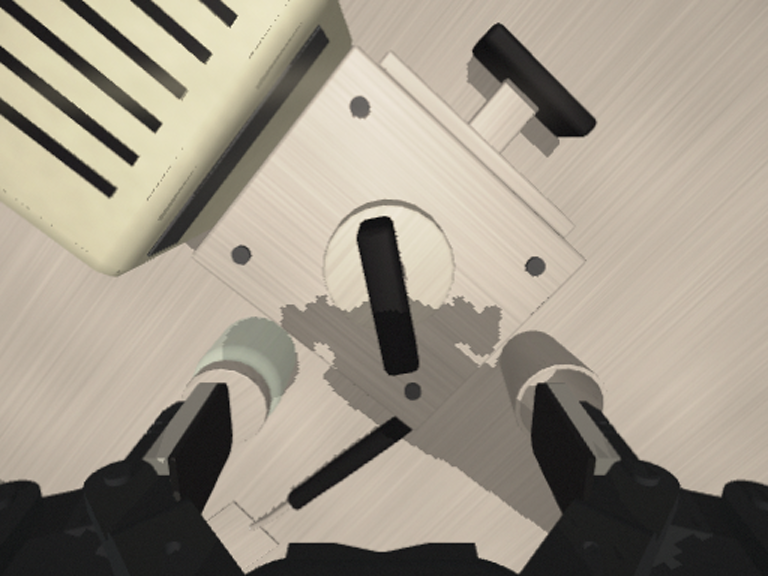

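The cassette is home and the wing stands freely, out on its thread at about −0.70 rad. One numeric check of its height and stability from the wing's apparent size, and of the beaker and jar from the final top picture.

Run:
```python
from h import *
def wing(f,box):
    g=cv2.cvtColor(cv2.imread(f),cv2.COLOR_BGR2GRAY); u0,v0,u1,v1=box
    m=(g[v0:v1,u0:u1]<55).astype(np.uint8)
    n,l,s,c=cv2.connectedComponentsWithStats(m); k=1+np.argmax(s[1:,4])
    p=np.argwhere(l==k)[:,::-1].astype(np.float32)
    r=cv2.minAreaRect(p); return np.round(r[0],1)+[u0,v0],np.round(r[1],1),r[2]
print(wing('pics/w1.png',(215,125,305,260)),wing('pics/w2.png',(225,130,295,253)))
save('wrist','w3.png');P=camera_params('wrist');print(wing('pics/w3.png',(225,130,295,253)),'camz',P['world_from_camera'][2,3],'tcpz',get_state()['eef_pos'][2])
a=cv2.imread('pics/t1.png');save('top','t9.png');b=cv2.imread('pics/t9.png')
for n,(u,v) in dict(beaker=(303,243),jar=(235,161)).items():
    r=cv2.matchTemplate(b[v-45:v+45,u-45:u+45],a[v-18:v+18,u-18:u+18],cv2.TM_CCOEFF_NORMED);_,m,_,q=cv2.minMaxLoc(r);print(n,'shift px',q[0]-27,q[1]-27,'score',round(m,2))
```

```text
(array([257.4, 189.5]), array([101.3,  23.3]), 88.40885925292969) (array([258.6, 197. ]), array([105. ,  25.1]), 78.11134338378906)
(array([257.3, 197.3]), array([106.3,  25.5]), 78.69007110595703) camz 0.41216850580340014 tcpz 0.24078802128452656
beaker shift px 0 0 score 0.94
jar shift px 0 0 score 0.99
```

>>> move_arm(moves=[{"hand":1,"dx":0,"dy":-40,"dz":0,"ax":0,"ay":0,"az":0},{"hand":1,"dx":0,"dy":-80,"dz":0,"ax":0,"ay":0,"az":0},{"hand":1,"dx":0,"dy":-120,"dz":0,"ax":0,"ay":0,"az":0},{"hand":1,"dx":0,"dy":-120,"dz":0,"ax":0,"ay":0,"az":0}])

```text
clock: 15.75
eef_pos: [0.5644, -0.0162, 0.3659]
tool_rot: [[-0.649, 0.01, -0.761], [0.761, 0.0, -0.649], [-0.007, -1.0, -0.008]]
contact_force: [0.6, 0.2, 1.8]
grip_width: 0.0853
```

Run:
```python
from h import *
P=camera_params('scene'); save('scene','s9.png')
i=lambda f:cv2.resize(cv2.imread(f)[185:255,180:250],None,fx=5.6,fy=8,interpolation=cv2.INTER_CUBIC)
cv2.imwrite('pics/s9c.png',np.hstack([i('pics/s1.png'),i('pics/s9.png')]))
o=np.array([.562,-.0165])
for yaw,z in [(-.18,.168),(-.70,.181),(-.70,.187)]:
    print(yaw,z,[np.round((np.array(proj('scene',(*(o+s*.038*np.array([np.cos(yaw),np.sin(yaw)])),z),P))-[180,185])*[5.6,8]).tolist() for s in (-1,1)])
```

```text
-0.18 0.168 [[167.0, 97.0], [145.0, 339.0]]
-0.7 0.181 [[214.0, 79.0], [87.0, 290.0]]
-0.7 0.187 [[212.0, 64.0], [85.0, 275.0]]
```

View pics/s9c.png

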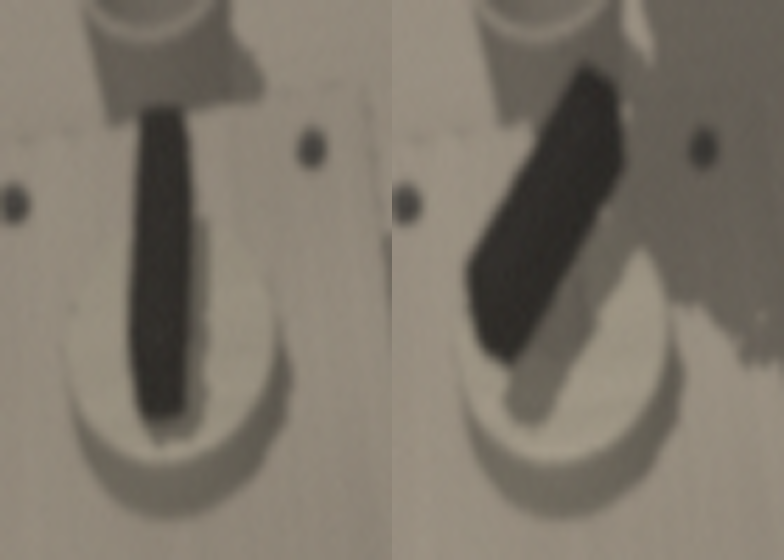

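The wing is clearly out, with a shadow gap under it in the right half. A silhouette fit will put a number on the lift.

Run:
```python
from h import *
from scipy.optimize import minimize
def fit(n,f,box,x0,fix=None):
    P=camera_params(n); g=cv2.cvtColor(cv2.imread(f),cv2.COLOR_BGR2GRAY).astype(float); u0,v0,u1,v1=box
    g=cv2.resize(g[v0:v1,u0:u1],None,fx=8,fy=8,interpolation=cv2.INTER_CUBIC); m=(g<75).astype(np.uint8)
    k,l,s,c=cv2.connectedComponentsWithStats(m); m=l==1+np.argmax(s[1:,4])
    def cost(q):
        x,y,yaw,lift=q if fix is None else (*fix,*q); C=[]
        for a in(-1,1):
            for b in(-1,1):
                for zz,e in((.132,0),(.168,0)):
                    for L,W in((.038,.005),(.034,.009)):
                        X=(x+a*L*np.cos(yaw)-b*W*np.sin(yaw),y+a*L*np.sin(yaw)+b*W*np.cos(yaw),zz+lift)
                        C.append((np.array(proj(n,X,P))-[u0,v0]+.5)*8-.5)
        h=cv2.convexHull(np.array(C,np.float32)); r=np.zeros(m.shape,np.uint8); cv2.fillConvexPoly(r,np.round(h*16).astype(np.int32),1,shift=4)
        return np.logical_xor(r,m).sum()/64
    r=minimize(cost,x0,method='Nelder-Mead',options=dict(initial_simplex=np.array([x0]+[np.array(x0)+d for d in np.diag(([.006,.006] if fix is None else [])+[.15,.006])])))
    return r.x.round(4),round(r.fun,1),m.sum()/64
for lab,f,x0 in(('before','s1.png',[.562,-.0165,-.18,0.]),('after','s9.png',[.562,-.0165,-.7,.016])):
    print(lab,fit('scene','pics/'+f,(185,188,245,250),x0[2:],(.562,-.0165)))
```

```text
before (array([-0.0956,  0.0008]), np.float64(59.2), np.float64(369.4375))
after (array([-0.6594,  0.0176]), np.float64(87.0), np.float64(530.109375))
```

```bash
cat > f.py <<'E'
from h import *
from scipy.optimize import least_squares
# edges by sub-pixel: joint fit of both pictures with common x,y; soft silhouettes
P=camera_params('scene'); u0,v0,u1,v1=185,188,245,250
def soft(f):
    g=cv2.cvtColor(cv2.imread(f),cv2.COLOR_BGR2GRAY).astype(float)[v0:v1,u0:u1]
    return g
def ren(x,y,yaw,lift):
    C=[]
    for a in(-1,1):
        for b in(-1,1):
            for zz in(.132,.168):
                for L,W in((.038,.006),(.035,.009)):
                    C.append((np.array(proj('scene',(x+a*L*np.cos(yaw)-b*W*np.sin(yaw),y+a*L*np.sin(yaw)+b*W*np.cos(yaw),zz+lift),P))-[u0,v0]+.5)*8-.5)
    r=np.zeros(((v1-v0)*8,(u1-u0)*8),np.float32); cv2.fillConvexPoly(r,np.round(cv2.convexHull(np.array(C,np.float32))*16).astype(np.int32),1.,shift=4)
    return cv2.GaussianBlur(cv2.resize(r,(u1-u0,v1-v0),interpolation=cv2.INTER_AREA),(0,0),.7)
for dark in (60,75,90):
    A,B=[np.clip((dark+10-soft('pics/'+f))/25,0,1) for f in('s1.png','s9.png')]
    A[:10,:]*=1
    F=lambda q:np.r_[(ren(q[0],q[1],q[2],q[3])-A).ravel(),(ren(q[0],q[1],q[4],q[5])-B).ravel()]
    r=least_squares(F,[.562,-.0165,-.18,0,-.7,.017],diff_step=[.002,.05,.05,1,.03,.1],x_scale=[.002,.002,.05,.002,.05,.002])
    print(dark,r.x.round(4),'lift',round((r.x[5]-r.x[3])*1e3,1),round(r.cost,1),A.sum(),B.sum())
E
python3 f.py; python3 -c "
from h import *
g=cv2.imread('pics/s9.png',0);print(g[215,200:240],g[225,195:230])"
```

```text
60 [ 0.5642 -0.0171 -0.0663  0.     -0.5792  0.022 ] lift 22.0 86.7 285.24 450.28
75 [ 0.5628 -0.0169 -0.0888  0.     -0.6311  0.021 ] lift 21.0 51.6 365.68000000000006 537.9599999999999
90 [ 0.5613 -0.0163 -0.1169  0.     -0.6533  0.0194] lift 19.4 68.0 520.88 795.2400000000001
[ 47  47  46  45  46  44  44  42  43  44  42  42  47  59  77  92  97  98
  99  98  97  97  98 100 102 100  97  95  95  94  94  96  93  95  96  96
  97  95  95  96] [ 62  45  45  44  45  42  43  44  44  46  57  71  85  91  93  93  91  91
  90  91  99 116 134 146 148 147 147 146 146 145 145 146 144 137 126]
```

The image estimates run from 17 to 22 mm, consistent with about 19 mm and well clear of the 13 mm thread start. They agree with the torque stop and the held height in the grip, so I'm handing in.

```bash
python3 -c "
from cell import *;s=get_state();print(s['clock'],s['contact_force']);print(sign_off())"
```

```text
15.8 [ 0.23794479  0.28815836 -1.49432711]
the job is handed in; nothing more can be done
None
```

I pushed the cassette home and drove the wing screw clockwise to its stop, where it holds by itself. I handed the job in at 15.8 s with the gripper open and clear above the dicer. No verdict was reported.

- **Cassette:** My first push went in too high and passed over the handle. The second, lower push met a hard stop at 28 N, and the wrist picture showed the front plate against the deck.
- **Screw:** The window opened about 0.9 rad clockwise of the start, and the screw came out to its roughly 16 mm stop. I then turned it to about 3.65 rad in total, where the torque climbed to 1.85 Nm against a hard stop.
- **Lift height:** This check was less certain.
    - The gripper's height at release, corrected for grip flex, puts the screw about 18.4 mm out (the limit is 17.8 mm).
    - Scene-camera fits of the wing scattered from about 17 to 22 mm.
    - Its apparent size in the wrist pictures disagreed: about 14 mm from its length and about 23 mm from its width. I discounted these because one pixel is worth about 2.4 mm.
- **Beaker and jar:** Neither had moved in the last top picture (0 px shift).

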